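Slide the lens cell into the inspection lane up to the sprung gauge

TASK

Slide the round black lens cell from its orange ring into the lane between the two green lines and on against the foot of the sprung distance gauge, until the gauge's pointer stands in the green band, and leave the cell standing there. Push it only: never lift or tip it and keep off its glass, do not run the pointer into the red, and leave the grey housings and the jar where they are.

Things in the scene. Friction and masses are not known exactly. Their poses are not given: they have to be found in the camera images.
- cell: The lens cell: a round black drum 110 mm in diameter, upright wall to 44 mm, bevelled to 98 mm diameter at 52 mm; glass dome on top to 58 mm; about 0.9 kg, on four rubber feet 6 mm high. Too wide to grasp. Origin: centre of its underside, z up. It starts standing centred on the orange ring (136 mm).
- lens: The glass dome on top of the cell, 86 mm in diameter; its origin is the centre of its lower face, 52 mm above the cell's underside. Not to be touched by the robot.
- lane: The inspection lane printed on the bench: a grey strip between two green lines whose inner faces are 126 mm apart. Local +y runs along the lane towards the gauge, x across it. Origin: on the bench, midway between the lines; the strip runs from y = -140 to +100 mm.
- gauge_zone (a point): Point of the lane at bench height, 75 mm beyond its origin. The gauge (blue block 64 x 80 mm, 44 mm high, with a sprung steel foot plate 60 mm wide, 10 to 42 mm high, facing the lane) may be clamped anywhere along the lane and its place is not reported: the free foot's face lies up to 30 mm before or after this point. Find it by touch, by the reading or by eye.
- gauge (a joint): The gauge's reading in m: how far its foot is pushed back along the lane's +y. 0 free, 0.030 at the end stop. A black pointer on top of the blue block shows it on a white scale: green band 0.008 to 0.016, red from 0.022 on. The spring gives about 2.4 N at first touch and 0.15 N more per mm; the cell's rubber feet hold it there by friction once let go.
- housing_a: Bystander: grey square optic housing 60 x 60 mm and 91 mm high with a sloped foot reaching 51 mm from the centre on its +x side, standing on the blue ring. Origin: centre of the underside of the square part.
- housing_b: Bystander: the same kind of housing, standing beside the lane on its far side. Origin as for housing_a.
- jar: Bystander: amber jar with white lid, 52 mm in diameter, 60 mm high, standing on the robot's side of the lane. Origin: centre of its underside.

How it is judged:
By the outcome, as a careful person would: the job done as asked, in the order asked, and still so for the second after the job is handed in, with the robot touching nothing.
It also fails if it takes over 64 s, if anything falls off the work surface, if the arm or the gripper's body presses on something with over 40 N, if the wrist force passes 120 N, or if a joint passes its speed limit or range.

ROBOT

A 7-joint arm with a two-finger parallel gripper is mounted at the origin on the work surface. World frame = base frame: x ahead of the robot, y to its left, z up, the work surface at z = 0. Lengths are in m, angles in rad, forces in N, time in s.
With the tool pointing down it reaches from about 0.425 to 0.875 m from the base axis. Payload 4.7 kg.
Tool frame: the origin (TCP) lies on the centre line of the jaws, within the pads' length; the fingertips stand 14 mm ahead of it and the grasp point (between the pads) lies 5 mm behind it; z points along the fingers, y is the line along which they close (so a half turn about z gives the same grasp; the last joint's range is limited). The gripper opens to 87 mm and grips with 3 to 60 N. Pads are 19 mm wide; open, the fingers measure 117 mm over their backs; the gripper's body (75 mm by 190 mm) begins 51 mm behind the grasp point.
Start: joints at [1.337, 0.321, -0.07, 1.45, 0.023, 1.371, -0.057], TCP at [0.159, -0.63, 0.237] pointing down, gripper open.
Joint ranges: [-2.86, 2.86], [-0.3, 2.09], [-1.38, 1.24], [0.06, 2.45], [-1.56, 4.7], [0.09, 2.05], [-2.69, 2.69]. Speed limits (rad/s): [2.57, 2.57, 3.14, 3.14, 3.14, 3.14, 3.14].

INTERFACE

Orientations are given as a rotation vector (axis times angle).
In Python, from bench import ctrl gives the robot as it stands.
- The arm moves only by the tool send_rows, never from a script. Its argument "steps" is a list of rows, each an object of numbers: "tx", "ty", "tz": the shift along the tool's x, y, z in units of 60 mm (1.0 is 60 mm); "turn": the turn about the tool's z in units of 8 degrees (1.0 is 8 degrees); "grip": the opening, from 0 (shut) to 1 (fully open). A call has 1 to 12 rows; each row shifts and turns the commanded pose from where the row before left it, along the tool's axes as they then stand; what a row does not reach is not made up. A row lasts 1/8 s, in which the tool goes at most 62.5 mm and 10.7 degrees, less where a joint would pass 70% of its speed; a pose out of reach is approached as far as the arm can. A call is refused whole if a number of a shift passes 1 or a number of a turn 1, either way. A call with a gripper value outside its range is refused whole. The fingers move at their own pace and stop on an object; "newtons" is the grip in N (left out, the last holds). Time passes only in rows, so rows that do not move let the fingers close. It gives the time, the measured TCP pose, the force, the opening and the grip force at its end, in the units of the state.
- ctrl.get_state(): the state, without advancing time (a new reading comes with each control period).
- ctrl.get_image(name): name is "scene" or "side" or "wrist"; returns a dict with "pixels" (420x560x3 uint8, red, green, blue), "K" (3x3 intrinsics, pixels), "dist" ([k1, k2, p1, p2, k3] as OpenCV has them; the pictures are not rectified), "cam_to_world" (4x4, takes a point from camera to world coordinates); the wrist camera has in their place "T_tool_cam" (4x4, takes a point from camera to tool coordinates, whose origin is the TCP and whose axes are the flange's). Camera axes: x right, y down, z forward; pixel columns grow to the right and rows downward; lengths in m; the calibration is good to about 2 mm. A picture is of the moment at which its call begins: read the wrist's pose just before it. There is no depth.
- ctrl.close_job(): hands the job in; it is judged then, once.
The state is a dict: "time": time; "joint_positions": joint angles; "qd": joint speeds; "joint_torque": joint torques, N m; "position": TCP position; "tool_rot": TCP orientation; "ft_force": force on the tool from outside, world axes, zero at the start; "torque": the same for the moment, N m; "grip_width": opening from 0.0 (shut) to 1.0 (fully open); "grip_force": force on a finger pad.
Only numpy, scipy, OpenCV 4.12 (cv2) and the standard library are available. Lean on these libraries where they do the work, as an engineer would, in place of code of your own. Each camera call takes 0.05 s, during which the arm holds its last target. There are 200 camera calls.

## Working session

There is one attempt and no reset: what is moved stays moved. The work goes in short steps, Python scripts to look and compute and a tool call to move; the robot and the scene stay as the last step left them, time stands still between calls to the robot, and variables do not carry over. Pictures are saved under pics/ and viewed, at most 10 in all, crops included, and the job is handed in when it is done.

Besides the shell and the picture viewer there is one more tool, called after ">>>" as name(argument=value, ...), one argument or row to a line, values as JSON. send_rows: Moves the arm, as the interface text tells. Its arguments: {"type":"object","properties":{"steps":{"type":"array"},"newtons":{"type":"number"}},"required":["steps"]}

```bash
mkdir -p pics
cat > h.py <<'E'
import numpy as np, cv2, pickle
from bench import ctrl
def grab(name,tag):
    s=ctrl.get_state(); im=ctrl.get_image(name); im['state']=s
    pickle.dump(im,open(f'pics/{tag}.pkl','wb'))
    cv2.imwrite(f'pics/{tag}.png',im['pixels'][:,:,::-1]); return im
def load(tag): return pickle.load(open(f'pics/{tag}.pkl','rb'))
def c2w(im):
    if 'cam_to_world' in im: return np.array(im['cam_to_world'])
    T=np.eye(4);T[:3,:3]=cv2.Rodrigues(np.array(im['state']['tool_rot'],float))[0];T[:3,3]=im['state']['position']
    return T@np.array(im['T_tool_cam'])
def ray(im,uv):
    p=cv2.undistortPoints(np.array(uv,float).reshape(-1,1,2),np.array(im['K']),np.array(im['dist']))[:,0]
    T=c2w(im); return T[:3,3],np.c_[p,np.ones(len(p))]@T[:3,:3].T
def atz(im,uv,z):
    o,d=ray(im,uv); return o+d*((z-o[2])/d[:,2])[:,None]
def tri(im1,uv1,im2,uv2):
    o1,d1=ray(im1,uv1);o2,d2=ray(im2,uv2);out=[]
    for a,b in zip(d1,d2):
        t=np.linalg.lstsq(np.c_[a,-b],o2-o1,rcond=None)[0]
        p,q=o1+t[0]*a,o2+t[1]*b; out.append(np.r_[(p+q)/2,np.linalg.norm(p-q)])
    return np.array(out)
def proj(im,P):
    T=np.linalg.inv(c2w(im)); return cv2.projectPoints(np.array(P,float).reshape(-1,1,3),cv2.Rodrigues(T[:3,:3])[0],T[:3,3],np.array(im['K']),np.array(im['dist']))[0][:,0]
E
python3 - <<'E'
from h import *
np.set_printoptions(precision=4,suppress=True)
for n in ['scene','side']:
    im=grab(n,n+'0'); print(c2w(im))
s=ctrl.get_state(); print(s)
a,b=load('scene0')['pixels'],load('side0')['pixels']
E
```

```text
[[ 0.0911  0.572  -0.8152  1.275 ]
 [ 0.9958 -0.0568  0.0715 -0.0463]
 [-0.0054 -0.8183 -0.5748  0.5612]
 [ 0.      0.      0.      1.    ]]
[[-0.9964 -0.048   0.0704  0.499 ]
 [-0.0842  0.6816 -0.7269  0.6681]
 [-0.0131 -0.7302 -0.6831  0.6946]
 [ 0.      0.      0.      1.    ]]
{'time': 0.1, 'joint_positions': array([ 1.3371,  0.3218, -0.0701,  1.4515,  0.0226,  1.3708, -0.0569]), 'qd': array([ 0.0003, -0.0035, -0.0016, -0.0022, -0.0006, -0.0022,  0.0003]), 'joint_torque': array([  0.0002, -49.2571,  -0.4055, -31.3399,  -0.0641,   0.0396,
         0.0001]), 'position': array([ 0.1593, -0.6297,  0.2356]), 'tool_rot': array([-3.1158, -0.388 ,  0.0005]), 'ft_force': array([-0.7528, -0.0529, -0.1213]), 'torque': array([ 0.0172,  0.015 , -0.0162]), 'grip_force': 0.0, 'grip_width': 1.0024836487903217}
```

View pics/scene0.png

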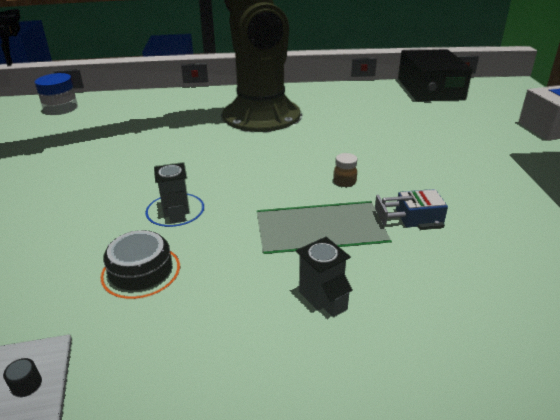

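View pics/side0.png

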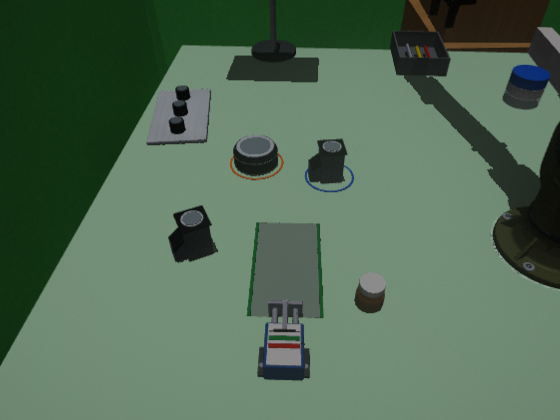

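The scene view shows the cell on the orange ring at about (140,268), the lane corners at (257,207), (379,203), (388,243), (264,250), and the gauge foot at (383,210). The side view shows the cell at (256,158), the lane from (257,223) to (322,314), the foot at (286,308), the jar at (371,290), and the housings at (192,235) and (331,160).

Run:
```python
from h import *
np.set_printoptions(precision=4,suppress=True)
S,D=load('scene0'),load('side0')
print('lane scene\n',atz(S,[(257,207),(379,203),(388,243),(264,250)],0)[:,:2])
print('lane side\n',atz(D,[(320,223),(322,314),(250,312),(257,223)],0)[:,:2])
for im,c in((S,(140,268)),(D,(256,158))):
    hsv=cv2.cvtColor(im['pixels'],cv2.COLOR_RGB2HSV)
    m=((hsv[:,:,0]<16)&(hsv[:,:,1]>150)&(hsv[:,:,2]>90))
    v,u=np.nonzero(m); k=np.hypot(u-c[0],v-c[1])<60
    P=atz(im,np.c_[u,v][k],0)[:,:2]
    A=np.c_[2*P,np.ones(len(P))]; 
    for _ in range(3):
        x=np.linalg.lstsq(A,(P**2).sum(1),rcond=None)[0]; r=np.sqrt(x[2]+x[:2]@x[:2])
        e=abs(np.hypot(*(P-x[:2]).T)-r); g=e<max(.004,0); P=P[g];A=A[g]
    print('ring',x[:2],r,len(P))
    b=((hsv[:,:,0]>105)&(hsv[:,:,0]<125)&(hsv[:,:,1]>150)&(hsv[:,:,2]>90))
# tri: jar lid centre, housing tops centre, cell glass centre
print(tri(S,[(346,160),(171,171),(323,253),(137,247)],D,[(372,283),(332,147),(192,219),(256,147)]))
a=cv2.resize(S['pixels'][180:290,240:460],None,fx=3.6,fy=3.6,interpolation=cv2.INTER_CUBIC)
b=cv2.resize(D['pixels'][210:390,230:400],None,fx=2.4,fy=2.4,interpolation=cv2.INTER_CUBIC)
print(a.shape,b.shape)
cv2.imwrite('pics/sc.png',a[:,:,::-1]);cv2.imwrite('pics/dc.png',cv2.resize(D['pixels'][210:390,180:400],None,fx=3.3,fy=3.3,interpolation=cv2.INTER_CUBIC)[:,:,::-1])
```

```text
lane scene
 [[ 0.4607 -0.0302]
 [ 0.4711  0.2232]
 [ 0.6024  0.2066]
 [ 0.5998 -0.0238]]
lane side
 [[ 0.4726 -0.0358]
 [ 0.4657  0.1974]
 [ 0.5959  0.203 ]
 [ 0.6098 -0.026 ]]
ring [ 0.634 -0.242] 0.0655102080197927 237
ring [ 0.6373 -0.2432] 0.06535303145754194 110
[[ 0.3823  0.1664  0.0567  0.0023]
 [ 0.4522 -0.194   0.0905  0.    ]
 [ 0.7222  0.0613  0.0889  0.0007]
 [ 0.6345 -0.2378  0.0517  0.0009]]
(396, 792, 3) (432, 408, 3)
```

View pics/dc.png

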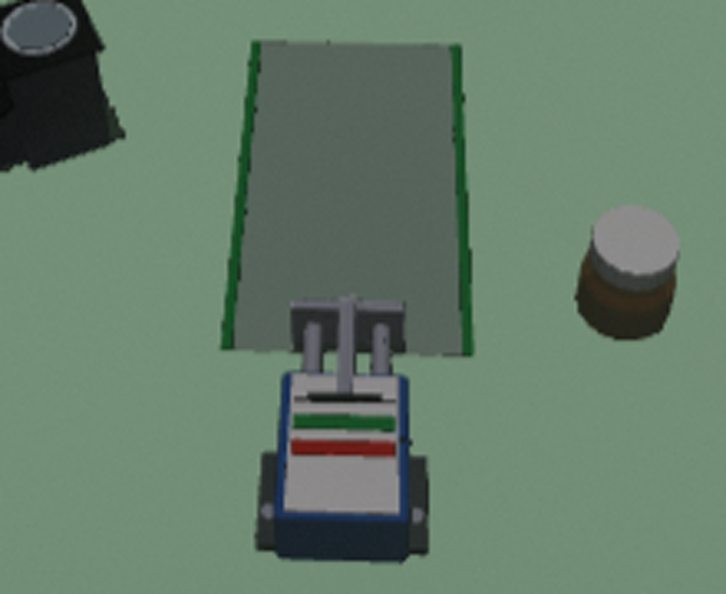

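View pics/sc.png

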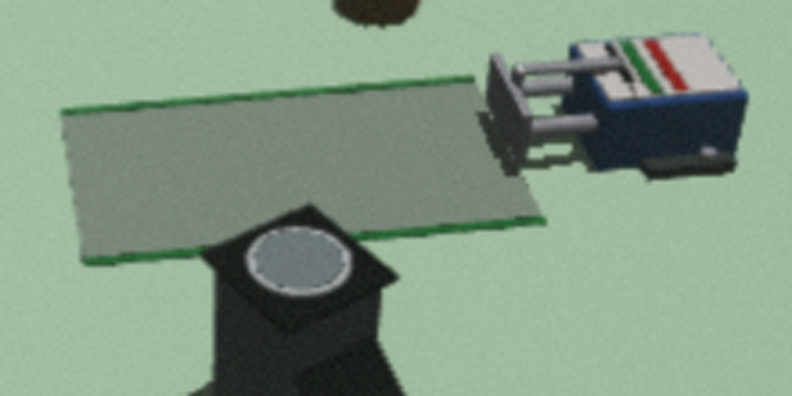

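The side crop shows the lane's inner-face corners at (259,42), (453,45), (463,354), (233,348), with the foot's top edge from (291,302) to (405,304) and the pointer before the green band. The scene crop shows the inner lines from (64,114) to (474,82) and (82,258) to (543,217), with the foot's top edge from (490,56) to (527,108).

```bash
cat > lane.py <<'E'
from h import *
np.set_printoptions(precision=4,suppress=True)
S,D=load('scene0'),load('side0')
f=lambda p,s,o:(np.array(p,float)+.5)/s-.5+np.array(o)
sa=atz(S,f([(64,114),(474,82),(543,217),(82,258)],3.6,(240,180)),0)[:,:2]
da=atz(D,f([(453,45),(463,354),(233,348),(259,42)],3.3,(180,210)),0)[:,:2]
if __name__=='__main__':
    for q in (sa,da):
        a=(q[1]+q[2]-q[0]-q[3]);L=np.linalg.norm(a)/2;a/=2*L
        print(q,'ang',np.degrees(np.arctan2(a[1],a[0])),'L',L,'mid',q.mean(0),'origin',q.mean(0)+.02*a,'w',np.linalg.norm(q[0]-q[3]),np.linalg.norm(q[1]-q[2]))
    print('foot S',atz(S,f([(490,56),(527,108)],3.6,(240,180)),.042))
    print('foot D',atz(D,f([(405,304),(291,302)],3.3,(180,210)),.042))
E
python3 lane.py
```

```text
[[ 0.4762 -0.03  ]
 [ 0.4674  0.2077]
 [ 0.5939  0.2136]
 [ 0.6032 -0.0269]] ang 92.16649406250639 L 0.2392902482651278 mid [0.5352 0.0911] origin [0.5344 0.1111] w 0.12706377886446474 0.12654582745891865
[[ 0.4793 -0.0344]
 [ 0.4692  0.2039]
 [ 0.5946  0.2095]
 [ 0.6075 -0.0281]] ang 92.763440395702 L 0.2382234200469163 mid [0.5377 0.0877] origin [0.5367 0.1077] w 0.12839074398958714 0.12546753567060923
foot S [[0.5038 0.2036 0.042 ]
 [0.5545 0.2107 0.042 ]]
foot D [[0.5019 0.2035 0.042 ]
 [0.5619 0.2067 0.042 ]]
```

Run:
```python
from lane import *
print(atz(D,[(273,50),(211,137),(211,90),(180,105),(177,130),(418,70)],0)[:,:2])
print(atz(S,[(70,340),(38,375)],0)[:,:2])
print('post',atz(D,[(273,5),(275,30)],.2))
print('gripper at',proj(D,[[.159,-.63,.237]]),proj(S,[[.159,-.63,.237]]))
```

```text
[[ 0.6552 -0.9162]
 [ 0.7739 -0.3486]
 [ 0.8241 -0.6087]
 [ 0.9002 -0.5115]
 [ 0.8757 -0.3767]
 [ 0.1566 -0.7862]]
[[ 0.7825 -0.3251]
 [ 0.843  -0.3546]]
post [[ 0.6401 -0.7904  0.2   ]
 [ 0.6165 -0.5919  0.2   ]]
gripper at [[442.6128  14.498 ]] [[-15.5157  61.2614]]
```

>>> send_rows(
  steps=[
    {"tz": -0.5, "grip": 1},
    {"tz": -0.5},
  ],
)

```text
validation failed for argument at $.st...
```

>>> send_rows(
  steps=[
    {"tx": 0.85, "ty": -0.31, "tz": 0, "turn": 0, "grip": 1},
    {"tx": 0.85, "ty": -0.31, "tz": 0, "turn": 0, "grip": 1},
    {"tx": 0.85, "ty": -0.31, "tz": 0, "turn": 0, "grip": 1},
    {"tx": 0.85, "ty": -0.31, "tz": 0, "turn": 0, "grip": 1},
    {"tx": 0.85, "ty": -0.31, "tz": 0, "turn": 0, "grip": 1},
    {"tx": 0.85, "ty": -0.31, "tz": 0, "turn": 0, "grip": 1},
    {"tx": 0.85, "ty": -0.31, "tz": 0, "turn": 0, "grip": 1},
    {"tx": 0.85, "ty": -0.31, "tz": 0, "turn": 0, "grip": 1},
    {"tx": 0.85, "ty": -0.31, "tz": 0, "turn": 0, "grip": 1},
    {"tx": 0.85, "ty": -0.31, "tz": 0, "turn": 0, "grip": 1},
    {"tx": 0.85, "ty": -0.31, "tz": 0, "turn": 0, "grip": 1},
    {"tx": 0.85, "ty": -0.31, "tz": 0, "turn": 0, "grip": 1},
  ],
)

```text
time: 1.6
position: [0.699, -0.2628, 0.2359]
tool_rot: [-3.118, -0.388, 0.001]
ft_force: [-0.0, -1.0, -0.7]
grip_width: 1.0
grip_force: 0.0
```

>>> send_rows(
  steps=[
    {"tx": 0, "ty": 0, "tz": 0, "turn": -1, "grip": 1},
    {"tx": 0, "ty": 0, "tz": 0, "turn": -1, "grip": 1},
    {"tx": 0, "ty": 0, "tz": 0, "turn": -1, "grip": 1},
    {"tx": 0, "ty": 0, "tz": 0, "turn": -1, "grip": 1},
    {"tx": 0, "ty": 0, "tz": 0, "turn": -1, "grip": 1},
    {"tx": 0, "ty": 0, "tz": 0, "turn": -1, "grip": 1},
    {"tx": 0, "ty": 0, "tz": 0, "turn": -1, "grip": 1},
    {"tx": 0, "ty": 0, "tz": 0, "turn": -1, "grip": 1},
    {"tx": 0, "ty": 0, "tz": 0, "turn": -1, "grip": 1},
  ],
)

```text
time: 2.72
position: [0.6977, -0.2637, 0.2357]
tool_rot: [-2.288, -2.151, 0.001]
ft_force: [0.5, 0.5, 0.3]
grip_width: 1.002
grip_force: 0.0
```

>>> send_rows(
  steps=[
    {"tx": 0, "ty": 0, "tz": 0, "turn": -1, "grip": 1},
    {"tx": 0, "ty": 0, "tz": 0, "turn": -1, "grip": 1},
    {"tx": 0, "ty": 0, "tz": 0, "turn": -1, "grip": 1},
    {"tx": 0, "ty": 0, "tz": 0, "turn": -1, "grip": 1},
    {"tx": 0, "ty": 0, "tz": 0, "turn": -1, "grip": 1},
    {"tx": 0, "ty": 0, "tz": 0, "turn": -1, "grip": 1},
    {"tx": 0, "ty": 0, "tz": 0, "turn": -1, "grip": 1},
    {"tx": 0, "ty": 0, "tz": 0, "turn": -1, "grip": 1},
    {"tx": 0, "ty": 0, "tz": 0, "turn": -1, "grip": 1},
    {"tx": 0, "ty": 0, "tz": 0, "turn": -0.2, "grip": 1},
    {"tx": 0, "ty": 0, "tz": 0, "turn": 0, "grip": 1},
  ],
)

```text
time: 4.1
position: [0.6978, -0.2637, 0.2361]
tool_rot: [-0.554, -3.092, -0.0]
ft_force: [-0.4, -0.4, -0.5]
grip_width: 0.995
grip_force: 0.0
```

Run:
```python
from h import *
np.set_printoptions(precision=4,suppress=True)
im=grab('wrist','w1'); s=im['state']; R=cv2.Rodrigues(s['tool_rot'])[0]
print(s['position'],np.degrees(np.arctan2(R[1,0],R[0,0])),s['joint_positions'])
hsv=cv2.cvtColor(im['pixels'],cv2.COLOR_RGB2HSV)
v,u=np.nonzero((hsv[:,:,0]<16)&(hsv[:,:,1]>150)&(hsv[:,:,2]>90))
P=atz(im,np.c_[u,v],0)[:,:2]; P=P[np.hypot(*(P-[.6357,-.2426]).T)<.08]
x=np.linalg.lstsq(np.c_[2*P,np.ones(len(P))],(P**2).sum(1),rcond=None)[0]
print(len(P),x[:2],np.sqrt(x[2]+x[:2]@x[:2]),P.min(0),P.max(0))
```

```text
[ 0.6978 -0.2637  0.2361] 159.6938178504972 [ 0.7867  0.6486 -0.7906  1.1392  0.4443  1.5189  1.3001]
603 [ 0.6374 -0.2425] 0.06506736830810099 [ 0.5708 -0.3092] [ 0.7045 -0.1751]
```

View pics/w1.png

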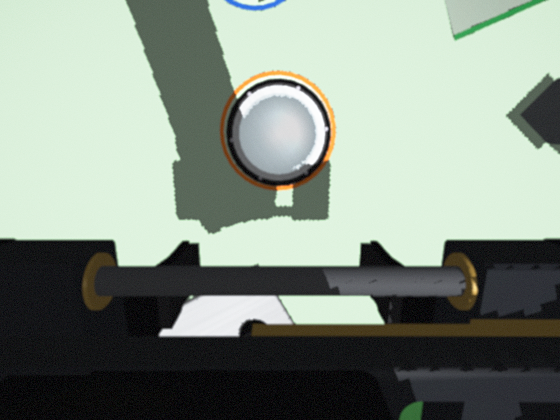

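The wrist picture shows the cell centred at (278,131) inside its ring, straight ahead between the fingers. The tool is aligned with it to 1 mm, with 21 mm of room before contact.

>>> send_rows(
  steps=[
    {"tx": 0, "ty": 0, "tz": 0.45, "turn": 0, "grip": 1},
    {"tx": 0, "ty": 0, "tz": 0.5, "turn": 0, "grip": 1},
    {"tx": 0, "ty": 0, "tz": 0.5, "turn": 0, "grip": 1},
    {"tx": 0, "ty": 0, "tz": 0.5, "turn": 0, "grip": 1},
    {"tx": 0, "ty": 0, "tz": 0.5, "turn": 0, "grip": 1},
    {"tx": 0, "ty": 0, "tz": 0.4, "turn": 0, "grip": 1},
    {"tx": 0, "ty": 0, "tz": 0.3, "turn": 0, "grip": 1},
    {"tx": 0, "ty": 0, "tz": 0.2, "turn": 0, "grip": 1},
    {"tx": 0, "ty": 0, "tz": 0.1, "turn": 0, "grip": 1},
    {"tx": 0, "ty": 0, "tz": 0, "turn": 0, "grip": 1},
  ],
)

```text
time: 5.4
position: [0.6981, -0.2637, 0.0297]
tool_rot: [0.551, 3.093, -0.0]
ft_force: [-0.5, 0.2, -0.3]
grip_width: 1.0
grip_force: 0.0
```

>>> send_rows(
  steps=[
    {"tx": 0.06, "ty": 0, "tz": 0, "turn": 0, "grip": 1},
    {"tx": 0.06, "ty": 0, "tz": 0, "turn": 0, "grip": 1},
    {"tx": 0.06, "ty": 0, "tz": 0, "turn": 0, "grip": 1},
    {"tx": 0.06, "ty": 0, "tz": 0, "turn": 0, "grip": 1},
    {"tx": 0.05, "ty": 0, "tz": 0, "turn": 0, "grip": 1},
  ],
)

```text
time: 6.02
position: [0.6814, -0.2576, 0.0296]
tool_rot: [0.551, 3.093, -0.0]
ft_force: [0.1, -0.6, -0.2]
grip_width: 0.996
grip_force: 0.0
```

>>> send_rows(
  steps=[
    {"tx": 0.04, "ty": 0, "tz": 0, "turn": 0, "grip": 1},
    {"tx": 0.06, "ty": 0, "tz": 0, "turn": 0, "grip": 1},
    {"tx": 0.06, "ty": 0, "tz": 0, "turn": 0, "grip": 1},
    {"tx": 0.06, "ty": 0, "tz": 0, "turn": 0, "grip": 1},
    {"tx": 0.06, "ty": 0.02, "tz": 0, "turn": 0, "grip": 1},
    {"tx": 0.08, "ty": 0.04, "tz": 0, "turn": 0, "grip": 1},
    {"tx": 0.09, "ty": 0.06, "tz": 0, "turn": 0, "grip": 1},
    {"tx": 0.09, "ty": 0.08, "tz": 0, "turn": 0, "grip": 1},
  ],
)

```text
time: 7.02
position: [0.6553, -0.2375, 0.0298]
tool_rot: [0.553, 3.091, -0.005]
ft_force: [2.6, -5.8, -1.0]
grip_width: 0.998
grip_force: 3.1
```

```bash
cat > see.py <<'E'
from h import *
import sys
np.set_printoptions(precision=4,suppress=True)
tag=sys.argv[1]
D=grab('side','d'+tag); S=grab('scene','s'+tag); s=S['state']; R=cv2.Rodrigues(s['tool_rot'])[0]
H=np.arctan2(R[1,0],R[0,0]); g=s['position'][:2]+.0432*np.array([np.cos(H),np.sin(H)])
print(s['time'],s['position'],'H',np.degrees(H),'cell if seated',g,'F',s['ft_force'],s['grip_width'])
E
python3 see.py 1; python3 -c "
import cv2,numpy as np
a=cv2.imread('pics/d1.png')[60:330,130:400];b=cv2.imread('pics/s1.png')[130:400,60:330]
cv2.imwrite('pics/v1.png',cv2.resize(np.hstack([a,b]),(800,400),interpolation=cv2.INTER_CUBIC))"
```

```text
7.075 [ 0.6547 -0.2361  0.0298] H 159.779432162668 cell if seated [ 0.6142 -0.2212] F [ 1.4867 -3.7869 -0.9848] 1.002007637272655
```

View pics/v1.png

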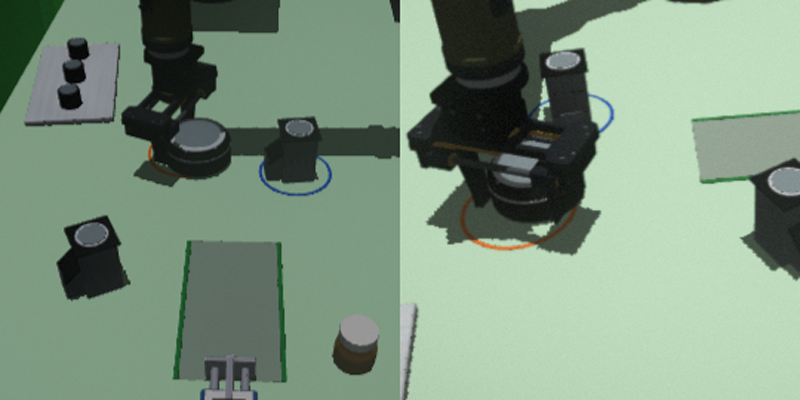

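The picture shows the cell (side view, left half, about (199,140)) pushed off its ring and seated between both fingers, clear of housing_a and its blue ring.

>>> send_rows(
  steps=[
    {"tx": 0.09, "ty": 0.085, "tz": 0, "turn": 0, "grip": 1},
    {"tx": 0.095, "ty": 0.085, "tz": 0, "turn": 0, "grip": 1},
    {"tx": 0.095, "ty": 0.085, "tz": 0, "turn": 0, "grip": 1},
    {"tx": 0.095, "ty": 0.085, "tz": 0, "turn": 0, "grip": 1},
    {"tx": 0.095, "ty": 0.085, "tz": 0, "turn": 0, "grip": 1},
    {"tx": 0.095, "ty": 0.085, "tz": 0, "turn": 0, "grip": 1},
    {"tx": 0.095, "ty": 0.085, "tz": 0, "turn": 0, "grip": 1},
    {"tx": 0.095, "ty": 0.085, "tz": 0, "turn": 0, "grip": 1},
    {"tx": 0.095, "ty": 0.085, "tz": 0, "turn": 0, "grip": 1},
    {"tx": 0.095, "ty": 0.085, "tz": 0, "turn": 0, "grip": 1},
    {"tx": 0.095, "ty": 0.085, "tz": 0, "turn": 0, "grip": 1},
    {"tx": 0.095, "ty": 0.085, "tz": 0, "turn": 0, "grip": 1},
  ],
)

```text
time: 8.62
position: [0.6125, -0.1561, 0.0296]
tool_rot: [0.553, 3.092, -0.004]
ft_force: [2.7, -4.1, -1.1]
grip_width: 1.003
grip_force: 3.1
```

```bash
cat >> see.py <<'E'
# dome check: bright-gray ellipse fit by Hough is fragile; overlay expected drum rims instead
t=np.linspace(0,2*np.pi,60)
out=[]
for im in (D,S):
    p=im['pixels'][:,:,::-1].copy()
    for r,z in((.055,.044),(.043,.052)):
        q=proj(im,np.c_[g[0]+r*np.cos(t),g[1]+r*np.sin(t),0*t+z]); cv2.polylines(p,[np.round(q*16).astype(int).reshape(-1,1,2)],True,(255,0,255) if r>.05 else (0,255,255),1,cv2.LINE_AA,4)
    c=proj(im,[[g[0],g[1],.05]])[0].astype(int); x0=min(max(c[0]-100,0),360); y0=min(max(c[1]-100,0),220)
    out.append(cv2.resize(p[y0:y0+200,x0:x0+200],(400,400),interpolation=cv2.INTER_CUBIC)); print('crop',x0,y0)
cv2.imwrite(f'pics/v{tag}.png',np.hstack(out))
E
python3 see.py 2
```

```text
8.675 [ 0.6119 -0.1545  0.0296] H 159.80778202088877 cell if seated [ 0.5714 -0.1396] F [ 1.2008 -3.4235 -0.907 ] 1.0003045994528021
crop 178 73
crop 97 122
```

View pics/v2.png

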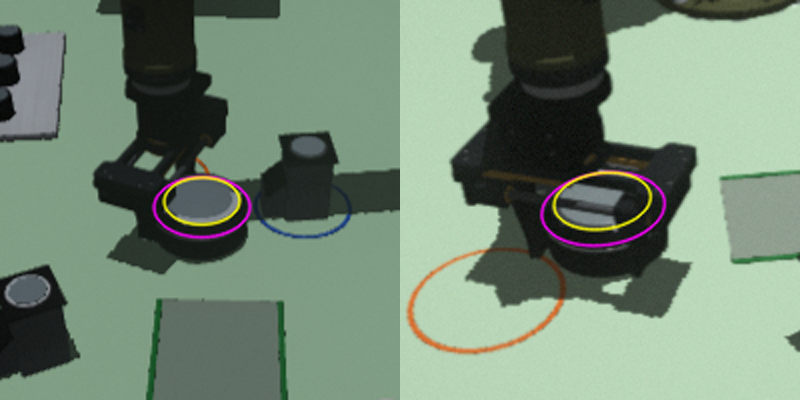

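The overlay of the expected drum and dome (centre about (200,203) in the left half) matches the picture to about 1–2 mm, so the cell is seated on both fingers. Next come the rows for the curved entry into the lane.

```bash
cat > plan.py <<'E'
from h import *
from scipy.interpolate import PchipInterpolator as Pc
def rows(way,n,off=.0432,tool0=None):
    # way: list of (cell x, cell y, H deg); n rows per segment
    s=ctrl.get_state(); R=cv2.Rodrigues(s['tool_rot'])[0]; H=np.degrees(np.arctan2(R[1,0],R[0,0])); p=np.array(s['position'][:2])
    r=np.radians(H); c0=p+off*np.array([np.cos(r),np.sin(r)])
    way=np.vstack([[*c0,H],way]); k=np.r_[0,np.cumsum(n)]
    for i in range(1,k[-1]+1):
        x,y,h=[np.interp(i,k,way[:,j]) for j in range(3)]
        a=np.radians(h); t=np.array([x,y])-off*np.array([np.cos(a),np.sin(a)])
        b=np.radians(H); d=t-p; tx=round(d@[np.cos(b),np.sin(b)]/.06,3); ty=round(d@[np.sin(b),-np.cos(b)]/.06,3); tn=round((H-h)/8,2)
        p=p+.06*(tx*np.array([np.cos(b),np.sin(b)])+ty*np.array([np.sin(b),-np.cos(b)])); H-=8*tn
        print(i,tx,ty,tn,' cell',np.round([x,y],4),round(h,1))
E
python3 - <<'E'
from plan import *
rows([(.563,-.11,150),(.556,-.085,145),(.5497,-.06,135),(.5415,-.03,122),(.5405,0,106),(.5395,.025,92.45)],[4,4,4,4,4,4])
E
```

```text
1 0.076 0.073 0.31  cell [ 0.5693 -0.1323] 157.4
2 0.081 0.07 0.3  cell [ 0.5672 -0.1249] 154.9
3 0.085 0.067 0.31  cell [ 0.5651 -0.1174] 152.5
4 0.089 0.062 0.31  cell [ 0.563 -0.11 ] 150.0
5 0.078 0.06 0.15  cell [ 0.5612 -0.1038] 148.8
6 0.079 0.059 0.16  cell [ 0.5595 -0.0975] 147.5
7 0.081 0.056 0.16  cell [ 0.5578 -0.0912] 146.2
8 0.082 0.055 0.15  cell [ 0.556 -0.085] 145.0
9 0.082 0.039 0.31  cell [ 0.5544 -0.0788] 142.5
10 0.085 0.035 0.32  cell [ 0.5529 -0.0725] 140.0
11 0.088 0.031 0.31  cell [ 0.5513 -0.0662] 137.5
12 0.09 0.028 0.31  cell [ 0.5497 -0.06  ] 135.0
13 0.114 0.023 0.41  cell [ 0.5476 -0.0525] 131.8
14 0.117 0.017 0.4  cell [ 0.5456 -0.045 ] 128.5
15 0.12 0.011 0.41  cell [ 0.5436 -0.0375] 125.2
16 0.123 0.003 0.41  cell [ 0.5415 -0.03  ] 122.0
17 0.11 0.012 0.5  cell [ 0.5412 -0.0225] 118.0
18 0.114 0.005 0.5  cell [ 0.541 -0.015] 114.0
19 0.118 -0.003 0.5  cell [ 0.5407 -0.0075] 110.0
20 0.121 -0.012 0.5  cell [0.5405 0.    ] 106.0
21 0.102 -0.017 0.42  cell [0.5402 0.0062] 102.6
22 0.104 -0.024 0.42  cell [0.54   0.0125] 99.2
23 0.105 -0.03 0.43  cell [0.5397 0.0188] 95.8
24 0.105 -0.036 0.42  cell [0.5395 0.025 ] 92.4
```

>>> send_rows(
  steps=[
    {"tx": 0.08, "ty": 0.07, "tz": 0, "turn": 0.3, "grip": 1},
    {"tx": 0.08, "ty": 0.07, "tz": 0, "turn": 0.3, "grip": 1},
    {"tx": 0.085, "ty": 0.067, "tz": 0, "turn": 0.3, "grip": 1},
    {"tx": 0.09, "ty": 0.062, "tz": 0, "turn": 0.3, "grip": 1},
    {"tx": 0.08, "ty": 0.06, "tz": 0, "turn": 0.16, "grip": 1},
    {"tx": 0.08, "ty": 0.059, "tz": 0, "turn": 0.16, "grip": 1},
    {"tx": 0.08, "ty": 0.056, "tz": 0, "turn": 0.16, "grip": 1},
    {"tx": 0.082, "ty": 0.055, "tz": 0, "turn": 0.16, "grip": 1},
    {"tx": 0.082, "ty": 0.039, "tz": 0, "turn": 0.3, "grip": 1},
    {"tx": 0.085, "ty": 0.035, "tz": 0, "turn": 0.3, "grip": 1},
    {"tx": 0.088, "ty": 0.031, "tz": 0, "turn": 0.3, "grip": 1},
    {"tx": 0.09, "ty": 0.028, "tz": 0, "turn": 0.3, "grip": 1},
  ],
)

```text
time: 10.22
position: [0.5799, -0.0924, 0.0295]
tool_rot: [1.193, 2.906, -0.004]
ft_force: [0.6, -5.6, -0.4]
grip_width: 1.003
grip_force: 2.8
```

```bash
python3 see.py 3
python3 - <<'E'
from plan import *
rows([(.5415,-.03,122),(.5405,0,106),(.5395,.025,92.45)],[4,4,4])
E
```

```text
10.275 [ 0.5793 -0.0912  0.0295] H 135.31955187921704 cell if seated [ 0.5486 -0.0609] F [ 0.1937 -4.3097  0.4399] 0.9995560523144433
crop 186 96
crop 141 112
1 0.113 0.029 0.42  cell [ 0.5468 -0.0532] 132.1
2 0.117 0.023 0.42  cell [ 0.545  -0.0455] 128.7
3 0.12 0.015 0.42  cell [ 0.5433 -0.0377] 125.4
4 0.123 0.009 0.42  cell [ 0.5415 -0.03  ] 122.0
5 0.11 0.012 0.5  cell [ 0.5412 -0.0225] 118.0
6 0.114 0.005 0.5  cell [ 0.541 -0.015] 114.0
7 0.118 -0.003 0.5  cell [ 0.5407 -0.0075] 110.0
8 0.121 -0.012 0.5  cell [0.5405 0.    ] 106.0
9 0.102 -0.017 0.43  cell [0.5402 0.0062] 102.6
10 0.104 -0.024 0.42  cell [0.54   0.0125] 99.2
11 0.105 -0.03 0.42  cell [0.5397 0.0188] 95.8
12 0.105 -0.036 0.43  cell [0.5395 0.025 ] 92.4
```

View pics/v3.png

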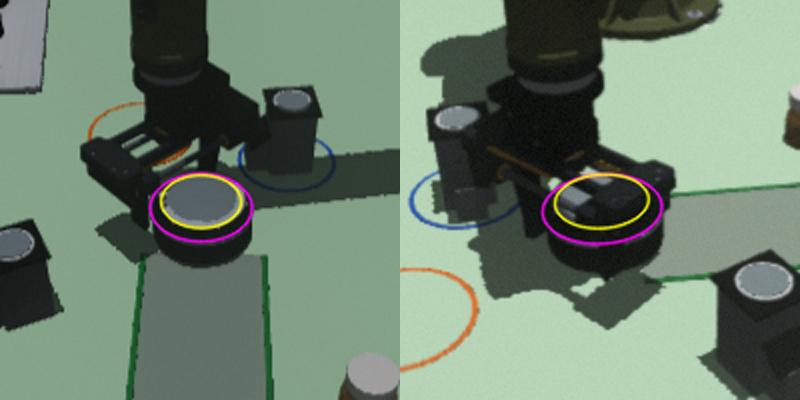

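The picture shows the cell (left half, about (200,205)) entering between the lines, still matching the overlay. Housing_a still stands on its ring.

>>> send_rows(
  steps=[
    {"tx": 0.113, "ty": 0.029, "tz": 0, "turn": 0.42, "grip": 1},
    {"tx": 0.117, "ty": 0.023, "tz": 0, "turn": 0.42, "grip": 1},
    {"tx": 0.12, "ty": 0.015, "tz": 0, "turn": 0.42, "grip": 1},
    {"tx": 0.123, "ty": 0.009, "tz": 0, "turn": 0.42, "grip": 1},
    {"tx": 0.11, "ty": 0.012, "tz": 0, "turn": 0.5, "grip": 1},
    {"tx": 0.114, "ty": 0.005, "tz": 0, "turn": 0.5, "grip": 1},
    {"tx": 0.118, "ty": -0.003, "tz": 0, "turn": 0.5, "grip": 1},
    {"tx": 0.121, "ty": -0.012, "tz": 0, "turn": 0.5, "grip": 1},
    {"tx": 0.102, "ty": -0.017, "tz": 0, "turn": 0.42, "grip": 1},
    {"tx": 0.104, "ty": -0.024, "tz": 0, "turn": 0.42, "grip": 1},
    {"tx": 0.105, "ty": -0.03, "tz": 0, "turn": 0.42, "grip": 1},
    {"tx": 0.105, "ty": -0.036, "tz": 0, "turn": 0.42, "grip": 1},
  ],
)

```text
time: 11.82
position: [0.5416, -0.0193, 0.0294]
tool_rot: [2.173, 2.268, -0.005]
ft_force: [0.3, -7.0, -0.2]
grip_width: 1.001
grip_force: 3.1
```

```bash
python3 see.py 4
python3 - <<'E'
from plan import *
rows([(.5351,.125,92.45)],[12])
E
```

```text
11.875 [ 0.5413 -0.0179  0.0295] H 92.3893385295037 cell if seated [0.5395 0.0252] F [ 0.7834 -4.4315  1.0342] 0.9995606595738591
crop 187 124
crop 187 107
1 0.139 -0.0 0.0  cell [0.5392 0.0335] 92.6
2 0.139 -0.0 0.0  cell [0.5388 0.0418] 92.5
3 0.138 -0.0 0.0  cell [0.5384 0.0501] 92.5
4 0.139 -0.0 0.0  cell [0.5381 0.0585] 92.5
5 0.139 -0.001 0.01  cell [0.5377 0.0668] 92.5
6 0.139 0.0 -0.0  cell [0.5373 0.0751] 92.5
7 0.138 -0.0 -0.0  cell [0.537  0.0834] 92.5
8 0.139 -0.0 -0.0  cell [0.5366 0.0917] 92.5
9 0.139 -0.001 0.0  cell [0.5362 0.1   ] 92.5
10 0.139 -0.0 0.0  cell [0.5358 0.1084] 92.5
11 0.138 -0.0 0.0  cell [0.5355 0.1167] 92.5
12 0.139 -0.001 0.0  cell [0.5351 0.125 ] 92.4
```

>>> send_rows(
  steps=[
    {"tx": 0.13, "ty": 0, "tz": 0, "turn": 0, "grip": 1},
    {"tx": 0.14, "ty": 0, "tz": 0, "turn": 0, "grip": 1},
    {"tx": 0.14, "ty": 0, "tz": 0, "turn": 0, "grip": 1},
    {"tx": 0.14, "ty": 0, "tz": 0, "turn": 0, "grip": 1},
    {"tx": 0.14, "ty": 0, "tz": 0, "turn": 0, "grip": 1},
    {"tx": 0.14, "ty": 0, "tz": 0, "turn": 0, "grip": 1},
    {"tx": 0.14, "ty": 0, "tz": 0, "turn": 0, "grip": 1},
    {"tx": 0.14, "ty": 0, "tz": 0, "turn": 0, "grip": 1},
    {"tx": 0.14, "ty": 0, "tz": 0, "turn": 0, "grip": 1},
    {"tx": 0.14, "ty": 0, "tz": 0, "turn": 0, "grip": 1},
    {"tx": 0.14, "ty": 0, "tz": 0, "turn": 0, "grip": 1},
    {"tx": 0.13, "ty": 0, "tz": 0, "turn": 0, "grip": 1},
  ],
)

```text
time: 13.42
position: [0.5375, 0.0798, 0.0294]
tool_rot: [2.17, 2.27, -0.006]
ft_force: [0.8, -8.1, 1.3]
grip_width: 1.0
grip_force: 3.8
```

```bash
python3 see.py 5
python3 - <<'E'
import cv2,numpy as np
a=cv2.imread('pics/d5.png')[200:390,190:390];b=cv2.imread('pics/s5.png')[170:270,290:460]
a=cv2.resize(a,(400,380),interpolation=cv2.INTER_CUBIC);b=cv2.resize(b,(400,235),interpolation=cv2.INTER_CUBIC)
o=np.zeros((380,800,3),np.uint8);o[:,:400]=a;o[:235,400:]=b;cv2.imwrite('pics/x5.png',o)
E
```

```text
13.475 [0.5373 0.0816 0.0295] H 92.63975642392487 cell if seated [0.5353 0.1248] F [ 0.4459 -5.1255 -0.1955] 1.002978541382283
crop 186 162
crop 239 102
```

View pics/x5.png

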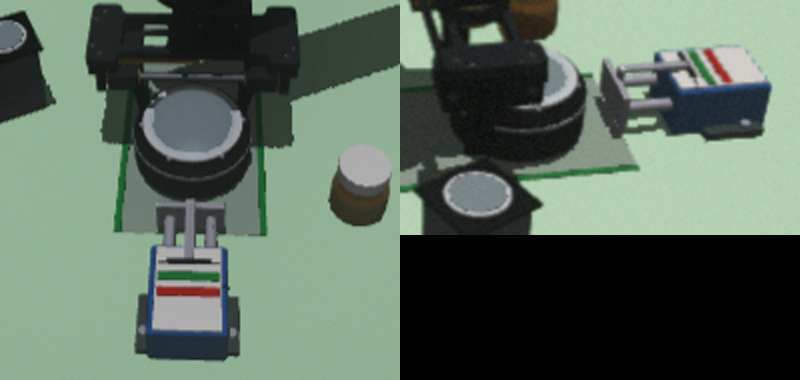

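The picture shows the cell at about (192,140), midway between the lines, about 25 mm short of the foot at (190,208). The pointer at (190,262) is still free, ahead of the green band.

>>> send_rows(
  steps=[
    {"tx": 0.08, "ty": 0, "tz": 0, "turn": 0, "grip": 1},
    {"tx": 0.08, "ty": 0, "tz": 0, "turn": 0, "grip": 1},
    {"tx": 0.08, "ty": 0, "tz": 0, "turn": 0, "grip": 1},
    {"tx": 0.07, "ty": 0, "tz": 0, "turn": 0, "grip": 1},
    {"tx": 0.06, "ty": 0, "tz": 0, "turn": 0, "grip": 1},
    {"tx": 0.05, "ty": 0, "tz": 0, "turn": 0, "grip": 1},
    {"tx": 0.05, "ty": 0, "tz": 0, "turn": 0, "grip": 1},
    {"tx": 0.05, "ty": 0, "tz": 0, "turn": 0, "grip": 1},
  ],
)

```text
time: 14.52
position: [0.5362, 0.1086, 0.0294]
tool_rot: [2.17, 2.268, -0.01]
ft_force: [0.7, -13.1, 4.0]
grip_width: 1.001
grip_force: 5.5
```

```bash
python3 see.py 6
cat > gauge.py <<'E'
from h import *
import sys
# profile down the white scale in the side view, away from the centre rod
def read(tag):
    im=load('d'+tag); p=im['pixels'].astype(float)
    c=p[325:365,270:280].mean(1) if False else p[322:362,276:281].mean(1)
    for i,x in enumerate(c): print(322+i,x.astype(int),end='; ')
    print()
for t in sys.argv[1:]: read(t)
E
python3 gauge.py 5 6
```

```text
14.575 [0.5362 0.1091 0.0294] H 92.52951963268896 cell if seated [0.5343 0.1523] F [ -0.8732 -11.388    3.8887] 1.0002506636816602
crop 185 174
crop 253 101
322 [ 98 119 111]; 323 [122 134 144]; 324 [163 163 168]; 325 [173 170 172]; 326 [173 170 172]; 327 [173 171 171]; 328 [146 145 145]; 329 [74 77 75]; 330 [30 36 32]; 331 [38 43 39]; 332 [148 146 147]; 333 [173 171 171]; 334 [173 172 172]; 335 [ 97 119 102]; 336 [35 97 49]; 337 [32 99 48]; 338 [32 99 48]; 339 [32 90 45]; 340 [148 153 148]; 341 [173 171 172]; 342 [173 172 172]; 343 [146  94  93]; 344 [136  38  31]; 345 [137  37  30]; 346 [137  38  32]; 347 [124  45  40]; 348 [162 150 150]; 349 [173 172 173]; 350 [173 171 173]; 351 [172 170 172]; 352 [172 171 172]; 353 [172 171 172]; 354 [173 171 172]; 355 [174 171 173]; 356 [174 171 172]; 357 [174 171 172]; 358 [174 171 172]; 359 [174 172 172]; 360 [174 172 172]; 361 [174 172 172]; 
322 [100 122 114]; 323 [125 137 147]; 324 [166 166 171]; 325 [177 174 175]; 326 [177 174 175]; 327 [177 175 175]; 328 [176 175 175]; 329 [168 166 166]; 330 [92 93 92]; 331 [33 38 34]; 332 [46 50 47]; 333 [152 151 151]; 334 [177 175 175]; 335 [100 122 104]; 336 [ 35 100  51]; 337 [ 32 102  49]; 338 [ 33 102  49]; 339 [33 92 47]; 340 [151 155 151]; 341 [177 175 176]; 342 [176 174 176]; 343 [148  96  94]; 344 [139  39  32]; 345 [139  39  32]; 346 [140  38  32]; 347 [128  47  42]; 348 [164 152 153]; 349 [176 174 176]; 350 [176 174 176]; 351 [176 175 176]; 352 [176 175 176]; 353 [176 175 176]; 354 [176 174 176]; 355 [177 174 176]; 356 [177 175 176]; 357 [177 174 175]; 358 [177 175 176]; 359 [177 175 175]; 360 [177 176 175]; 361 [177 175 176];
```

>>> send_rows(
  steps=[
    {"tx": 0.03, "ty": 0, "tz": 0, "turn": 0, "grip": 1},
    {"tx": 0.03, "ty": 0, "tz": 0, "turn": 0, "grip": 1},
    {"tx": 0.03, "ty": 0, "tz": 0, "turn": 0, "grip": 1},
    {"tx": 0.03, "ty": 0, "tz": 0, "turn": 0, "grip": 1},
    {"tx": 0, "ty": 0, "tz": 0, "turn": 0, "grip": 1},
    {"tx": 0, "ty": 0, "tz": 0, "turn": 0, "grip": 1},
  ],
)

```text
time: 15.38
position: [0.5358, 0.1151, 0.0294]
tool_rot: [2.171, 2.267, -0.011]
ft_force: [-1.1, -13.3, 4.1]
grip_width: 1.001
grip_force: 5.8
```

```bash
python3 see.py 7
cat > gauge.py <<'E'
from h import *
import sys
for t in sys.argv[1:]:
    p=load('d'+t)['pixels'].astype(float)[322:362,276:281].mean(1); v=np.arange(322,362)
    k=(v>326)&(v<350); dark=np.clip(110-p.max(1),0,None)*k*((p.max(1)-p.min(1))<25)
    g=np.clip(p[:,1]-p[:,0]-15,0,None)*k; r=np.clip(p[:,0]-p[:,1]-15,0,None)*k
    c=lambda w:round(float((w*v).sum()/max(w.sum(),1e-9)),2)
    print(t,'pointer',c(dark),'green',c(g),'red',c(r),p[5:22].astype(int).tolist())
E
python3 gauge.py 5 6 7
```

```text
15.425 [0.5359 0.1151 0.0294] H 92.488595544781 cell if seated [0.534  0.1583] F [  0.6004 -12.6951   5.2067] 1.0025665046470604
crop 185 177
crop 256 101
5 pointer 330.2 green 337.38 red 345.16 [[173, 171, 171], [146, 145, 145], [74, 77, 75], [30, 36, 32], [38, 43, 39], [148, 146, 147], [173, 171, 171], [173, 172, 172], [97, 119, 102], [35, 97, 49], [32, 99, 48], [32, 99, 48], [32, 90, 45], [148, 153, 148], [173, 171, 172], [173, 172, 172], [146, 94, 93]]
6 pointer 331.29 green 337.38 red 345.16 [[177, 175, 175], [176, 175, 175], [168, 166, 166], [92, 93, 92], [33, 38, 34], [46, 50, 47], [152, 151, 151], [177, 175, 175], [100, 122, 104], [35, 100, 51], [32, 102, 49], [33, 102, 49], [33, 92, 47], [151, 155, 151], [177, 175, 176], [176, 174, 176], [148, 96, 94]]
7 pointer 334.15 green 337.53 red 345.16 [[177, 175, 176], [178, 175, 176], [177, 176, 176], [149, 148, 148], [91, 92, 91], [154, 153, 153], [130, 129, 130], [61, 63, 62], [32, 37, 34], [32, 88, 45], [32, 102, 49], [33, 103, 49], [33, 92, 47], [152, 157, 152], [178, 175, 177], [178, 176, 177], [150, 97, 95]]
```

>>> send_rows(
  steps=[
    {"tx": 0.03, "ty": 0, "tz": 0, "turn": 0, "grip": 1},
    {"tx": 0.03, "ty": 0, "tz": 0, "turn": 0, "grip": 1},
    {"tx": 0.02, "ty": 0, "tz": 0, "turn": 0, "grip": 1},
    {"tx": 0, "ty": 0, "tz": 0, "turn": 0, "grip": 1},
    {"tx": 0, "ty": 0, "tz": 0, "turn": 0, "grip": 1},
  ],
)

```text
time: 16.1
position: [0.5356, 0.1193, 0.0293]
tool_rot: [2.171, 2.266, -0.012]
ft_force: [-0.1, -13.9, 5.1]
grip_width: 0.997
grip_force: 6.3
```

```bash
python3 see.py 8; python3 gauge.py 8
```

```text
16.15 [0.5356 0.1192 0.0293] H 92.46823010957173 cell if seated [0.5338 0.1624] F [ -0.4937 -13.5644   5.6244] 1.001979435910094
crop 185 179
crop 258 101
8 pointer 335.88 green 338.64 red 345.16 [[178, 176, 177], [178, 176, 176], [178, 176, 176], [150, 149, 150], [91, 92, 91], [155, 153, 154], [178, 176, 176], [178, 176, 176], [101, 112, 103], [37, 50, 40], [33, 38, 34], [32, 69, 41], [32, 86, 45], [153, 158, 153], [178, 177, 178], [178, 176, 177], [151, 97, 96]]
```

>>> send_rows(
  steps=[
    {"tx": -0.03, "ty": 0, "tz": 0, "turn": 0, "grip": 1},
    {"tx": -0.05, "ty": 0, "tz": 0, "turn": 0, "grip": 1},
    {"tx": -0.1, "ty": 0, "tz": 0, "turn": 0, "grip": 1},
    {"tx": -0.15, "ty": 0, "tz": 0, "turn": 0, "grip": 1},
    {"tx": -0.2, "ty": 0, "tz": 0, "turn": 0, "grip": 1},
    {"tx": -0.2, "ty": 0, "tz": 0, "turn": 0, "grip": 1},
    {"tx": -0.2, "ty": 0, "tz": 0, "turn": 0, "grip": 1},
    {"tx": 0, "ty": 0, "tz": 0, "turn": 0, "grip": 1},
  ],
)

```text
time: 17.2
position: [0.5384, 0.068, 0.0294]
tool_rot: [2.173, 2.268, -0.001]
ft_force: [0.2, -0.1, -0.4]
grip_width: 0.999
grip_force: 0.0
```

```bash
python3 see.py 9; python3 gauge.py 9
python3 - <<'E'
import cv2,numpy as np
a=cv2.imread('pics/d9.png')[150:390,160:400];b=cv2.imread('pics/s9.png')[140:290,250:470]
a=cv2.resize(a,(500,500),interpolation=cv2.INTER_CUBIC);b=cv2.resize(b,(300,205),interpolation=cv2.INTER_CUBIC)
o=np.zeros((500,800,3),np.uint8);o[:,:500]=a;o[:205,500:]=b;cv2.imwrite('pics/x9.png',o)
E
```

```text
17.25 [0.5384 0.0691 0.0295] H 92.5228631868381 cell if seated [0.5365 0.1123] F [-0.9299  0.4455  0.1053] 0.9999489850239521
crop 186 157
crop 233 103
9 pointer 335.79 green 338.64 red 345.16 [[172, 170, 171], [172, 170, 171], [173, 170, 171], [144, 144, 144], [87, 89, 87], [149, 148, 148], [172, 171, 171], [172, 170, 171], [97, 109, 99], [36, 49, 40], [32, 37, 33], [31, 67, 40], [31, 83, 44], [147, 152, 147], [172, 170, 172], [172, 170, 171], [145, 93, 92]]
```

View pics/x9.png

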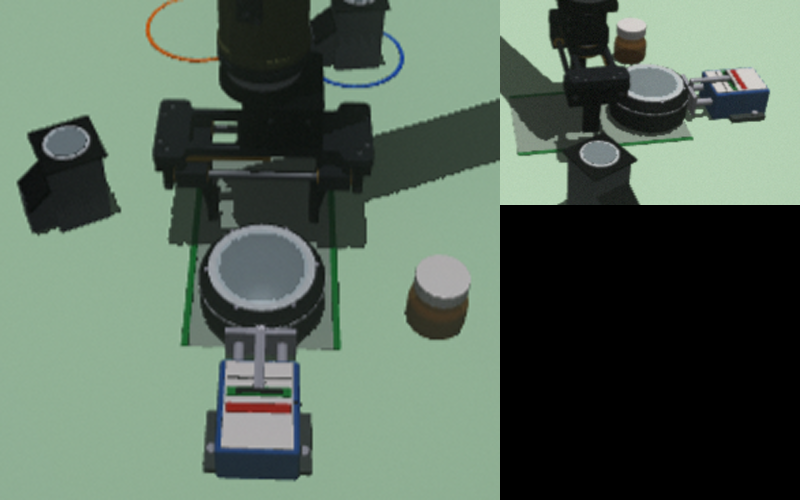

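The picture shows the cell at (262,280), standing between the lines against the foot, with the pointer inside the green band at (260,391). The fingers are about 50 mm clear, and the housings and the jar have not moved. The reading did not change on release.

```bash
python3 -c "
from bench import ctrl; print(ctrl.close_job())"
```

```text
the job is handed in; nothing more can be done
None
```

The cell stands in the lane against the gauge foot with the pointer in the green band (about 11 mm by the side camera), the gripper is clear of it, and the job was handed in at about 17 s.

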